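# Spring check of the lathe's mirror mount

## Task

Check the spring of the lathe's alignment-mirror mount: with a fingertip, press its blue corner pad down slowly until the yellow needle stands at the red index, without running on past it, and hold it there for two seconds. Then ease the corner back up under the finger, without letting it snap, until the needle is back at rest, and take the hand away. Do not touch the mirror or the needle, do not shift the index, and pick nothing up: the things lying around stay where they are.

Things in the scene. Friction and masses are not known exactly. Their poses are not given: they have to be found in the camera images.
- mount: Kinematic mirror mount bolted to the bench: grey base plate 150 x 170 x 14 mm, two grey cheeks 80 mm high carrying the pivot, and beyond them a black scale plate with white marks (130 mm wide, from 195 to 260 mm above the bench) on an aluminium post. Origin: centre of the base's underside. z up. The pivot axis runs along the mount's x, 75 mm above the bench; the blue pad is on its +y side and the scale on its +x side (its plane 97 mm from the origin). Its yaw and place vary.
- tilt_plate (a joint): Angle (rad) by which the mount's square aluminium plate (116 mm side, 10 mm thick, turned 45 degrees, plus round ears) is tilted about the pivot axis. 0 is at rest against its stop; grows as the blue corner goes down, to 0.34 at the hard stop. A spring returns it: about 4 N on the pad starts it moving, and 0.2 rad takes about 11 N. At the pad 0.1 rad is about 8 mm of travel.
- pad_top (a point): Blue round pad, 34 mm across and 7 mm thick, on the plate's spring-backed corner, 80 mm from the pivot axis. The point is the centre of its top face, 87 mm above the bench at rest. z is the pad's normal, y points away from the pivot axis.
- mirror_face (a point): Round mirror in a dark rim, 76 mm across, 6.5 mm high, lying face up at the middle of the tilting plate; not to be touched. The point is the centre of its face.
- needle_tip (a point): Yellow needle, fixed to the tilting plate, standing up in front of the scale (on its +x side), 180 mm long from the pivot axis to the tip, 5 mm wide; leans 0.15 rad away from the pad at rest and swings towards the pad's side as the pad is pressed (0.1 rad is 18 mm at the tip). The point is its tip.
- index_mark (a point): Point just under the tip of the red index (a red tab 10 mm wide and about 25 mm tall, clamped on the scale's upper edge and pointing down at the needle's path). The needle's tip is at this point when it stands at the index. y is the way the needle swings.
- index_tab (a joint): Place of the red index on the scale (rad): the needle stands at the index when joint tilt_plate has this same value. Between 0.10 and 0.22; differs each time, stays put.
- collar_center (a point): Steel collar, 52 mm across, 22 mm high, lying loose on the bench; point at its centre.
- bush_center (a point): Brass flanged bush, 38 mm across, 42 mm high, standing loose on the bench; point at its centre.
- spanner_grip (a point): Steel spanner about 150 mm long, lying loose on the bench on the pad's side of the mount; point on its handle.
- jar_center (a point): Grey jar with red lid, 56 mm across, 75 mm high, standing loose on the bench; point at its centre.

How it is judged:
By the outcome, as a careful person would: the job done as asked, in the order asked, and still so for the second after the job is handed in, with the robot touching nothing.
It also fails if it takes over 38 s, if anything falls off the work surface, if the arm or the gripper's body presses on something with over 40 N, if the wrist force passes 120 N, or if a joint passes its speed limit or range.

## Robot

A 6-joint arm with a two-finger parallel gripper is mounted at the origin on the work surface. World frame = base frame: x ahead of the robot, y to its left, z up, the work surface at z = 0. Lengths are in m, angles in rad, forces in N, time in s.
With the tool pointing down it reaches from about 0.425 to 0.95 m from the base axis. Payload 14.7 kg.
Tool frame: the origin (TCP) lies midway between the tips of the shut fingers; the grasp point (between the pads) lies 19 mm behind it; z points along the fingers, x is the direction in which the jaws open and shut, and the axes are right-handed (so a half turn about z gives the same grasp; the last joint's range is limited). The gripper opens to 85 mm and grips with 20 to 120 N. Pads are 22 mm wide; open, the fingers measure 114 mm over their backs; the gripper's body (76 mm by 85 mm) begins 54 mm behind the grasp point. The pads swing forward as they close: fully open they stand 13 mm farther back than shut.
Start: joints at [1.264, 0.48, 1.596, -0, 1.065, -0.047], TCP at [0.167, 0.628, 0.231] pointing down, gripper open.
Joint ranges: [-2.75, 2.75], [-0.82, 2.05], [0.23, 2.67], [-1.56, 4.7], [0.09, 2.69], [-2.92, 2.92]. Speed limits (rad/s): [1.89, 1.89, 2.39, 3.01, 3.01, 3.01].

## Interface

Orientations are given as a unit quaternion [w, x, y, z].
In Python, from cell import manip gives the robot as it stands. The module is installed in compiled form; this text tells all that it offers.
- The arm moves only by the tool servo_tool, never from a script. Its argument "moves" is a list of rows, each an object of numbers: "wx", "wy", "wz": the turn, a rotation vector about the tool's x, y, z in degrees; "dx", "dy", "dz": the shift along the tool's x, y, z in m; "grip": the opening, from 0 (shut) to 1 (fully open). A call has 1 to 8 rows; each row shifts and turns the commanded pose from where the row before left it, along the tool's axes as they then stand; what a row does not reach is not made up. A row lasts 1/12 s, in which the tool goes at most 41.7 mm and 7.16 degrees, less where a joint would pass 70% of its speed; a pose out of reach is approached as far as the arm can. A call is refused whole if a number of a shift passes 0.0417 or a number of a turn 7.16, either way. A call with a gripper value outside its range is refused whole. The fingers move at their own pace and stop on an object; the grip force is fixed at half the most. Time passes only in rows, so rows that do not move let the fingers close. It gives the time, the measured TCP pose, the force and the opening at its end, in the units of the state.
- manip.sense(): the state, without advancing time (a new reading comes with each control period).
- manip.snapshot(name): name is "side" or "top" or "wrist"; returns (picture, depth): 420x560x3 uint8, red, green, blue; 420x560 float32, m along the optical axis (not along the pixel's ray), 0 where there is no reading.
- manip.camera_params(name): a dict with "mtx" (3x3 intrinsics, pixels), "R" (3x3) and "t" (3): a world point X has camera coordinates R X + t. Camera axes: x right, y down, z forward; pixel columns grow to the right and rows downward; lengths in m; the calibration is good to about 2 mm. A picture is of the moment at which its call begins: read the wrist's pose just before it. camera_params takes no time and is no camera call; for the wrist camera it gives the pose at the moment of the call.
- manip.job_done(): hands the job in, once; it reports no verdict.
Trained networks look in the newest picture that a camera, given by its name, has taken for a name from the list of things; names that differ only in an ending like _2 or _b are one class to them, and where a whole thing is asked for, a point or a joint stands for the part that bears it (a point fixed in the world has none). Each returns a list of dicts, best first, with "conf" (0 to 1); they miss things now and then, are a little off and sometimes report something else, mostly with a low value. They report only what shows in the picture. A call takes as long as a camera call.
- manip.find_in(camera, target): "extent" ([left, top, right, bottom] in pixels, round what is visible of it).
The state is a dict: "time_s": time; "qpos": joint angles; "joint_vel": joint speeds; "tau": joint torques, N m; "position": TCP position; "tcp_rot": TCP orientation; "ft_force": force on the tool from outside, world axes, zero at the start; "ft_torque": the same for the moment, N m; "finger_gap": opening from 0.0 (shut) to 1.0 (fully open).
Only numpy, scipy, OpenCV 4.12 (cv2) and the standard library are available. Lean on these libraries where they do the work, as an engineer would, in place of code of your own. Each camera call takes 0.05 s, during which the arm holds its last target. There are 200 camera calls.

## Working session

There is one attempt and no reset: what is moved stays moved. The work goes in short steps, Python scripts to look and compute and a tool call to move; the robot and the scene stay as the last step left them, time stands still between calls to the robot, and variables do not carry over. Pictures are saved under pics/ and viewed, about 8 in all and at most 12, crops included, and the job is handed in when it is done.

Besides the shell and the picture viewer there is one more tool, called after ">>>" by a JSON object that holds its "name" and its "arguments". servo_tool: Moves the arm, as the interface text tells. Its arguments: {"type":"object","properties":{"moves":{"type":"array","items":{"type":"object","properties":{"wx":{"type":"number"},"wy":{"type":"number"},"wz":{"type":"number"},"dx":{"type":"number"},"dy":{"type":"number"},"dz":{"type":"number"},"grip":{"type":"number"}}}}},"required":["moves"]}

```bash
mkdir -p pics; cat > h.py <<'E'
import numpy as np, cv2
from cell import manip
def snap(c,fn=None):
    p,d=manip.snapshot(c)
    if fn: cv2.imwrite('pics/'+fn,p[:,:,::-1])
    return p,d
def world(c,u,v,z):
    k=manip.camera_params(c); r=np.linalg.inv(k['mtx'])@[u,v,1]
    return np.array(k['R']).T@(r*z-k['t'])
def proj(c,X):
    k=manip.camera_params(c); q=k['mtx']@(k['R']@np.array(X)+k['t']); return q[:2]/q[2]
E
python3 - <<'E'
from h import *
s=manip.sense(); print(s)
ims=[]
for c in ('side','top'):
    p,d=snap(c); np.savez('pics/'+c,p=p,d=d); ims.append(p)
    cv2.imwrite(f'pics/{c}0.png',p[:,:,::-1])
    k=manip.camera_params(c); print(c,(-k['R'].T@k['t']).round(3),k['mtx'][0,0])
    for n in ('pad_top','needle_tip','index_tab','mount','mirror_face'):
        r=manip.find_in(c,n)[:2]
        for q in r:
            l,t,rr,b=q['extent'];u,v=(l+rr)/2,(t+b)/2
            print(n,np.round(q['extent']),round(q['conf'],2),world(c,u,v,d[int(v),int(u)]).round(3))
E
```

```text
{'time_s': 0.0, 'qpos': array([ 1.26442638e+00,  4.80834172e-01,  1.59686352e+00,  1.64019617e-05,
        1.06509124e+00, -4.65721640e-02]), 'joint_vel': array([-4.63058910e-05,  1.81558823e-04,  8.81188516e-04, -1.05132001e-03,
        6.97506069e-04, -2.99393970e-05]), 'tau': array([-1.90765153e-03, -9.50655985e+01, -4.30147576e+01, -1.50040159e-04,
        1.28116351e-02,  1.24957521e-05]), 'position': array([0.16681036, 0.62781287, 0.23067473]), 'tcp_rot': array([ 3.36246170e-04,  7.92745976e-01,  6.09551852e-01, -4.94734603e-04]), 'ft_force': array([0.41924159, 0.38354864, 0.57317005]), 'ft_torque': array([-0.05039815, -0.03503683, -0.04605405]), 'finger_gap': 1.000916431557615}
side [ 0.346 -0.681  0.894] 528.723460240271
pad_top [264. 216. 362. 300.] 0.64 [ 0.346 -0.681  0.894]
pad_top [220. 292. 247. 319.] 0.32 [ 0.432 -0.1   -0.004]
needle_tip [263. 201. 376. 304.] 0.58 [ 0.611 -0.085  0.09 ]
index_tab [268. 217. 364. 298.] 0.68 [ 0.6   -0.093  0.087]
mount [259. 161. 373. 317.] 0.8 [ 0.617 -0.044  0.081]
mount [277. 205. 339. 225.] 0.74 [0.648 0.086 0.008]
mirror_face [261. 199. 373. 300.] 0.63 [ 0.61  -0.074  0.086]
top [0.419 0.011 1.094] 522.4949364836453
pad_top [259. 118. 361. 236.] 0.88 [ 0.614 -0.077  0.088]
pad_top [317. 110. 323. 115.] 0.47 [ 0.682 -0.079  0.28 ]
needle_tip [261. 115. 364. 236.] 0.98 [ 0.616 -0.082  0.088]
index_tab [320. 109. 324. 117.] 0.38 [ 0.682 -0.083  0.278]
mount [260. 109. 362. 242.] 0.96 [ 0.617 -0.079  0.087]
mirror_face [262. 154. 361. 236.] 0.86 [ 0.578 -0.079  0.089]
```

```bash
python3 - <<'E'
import cv2,numpy as np
a=cv2.imread('pics/side0.png');b=cv2.imread('pics/top0.png')
f=lambda p,x,y:cv2.resize(p[y:y+200,x:x+133*1],None,fx=3,fy=3,interpolation=cv2.INTER_CUBIC)
cv2.imwrite('pics/both.png',np.hstack([f(a,250,130),f(b,245,80)]))
cv2.imwrite('pics/full.png',np.vstack([a,b])[:, :][::1,::1] if 0 else cv2.resize(np.hstack([a,b]),(800,300)))
E
```

```text
(no output)
```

View pics/both.png

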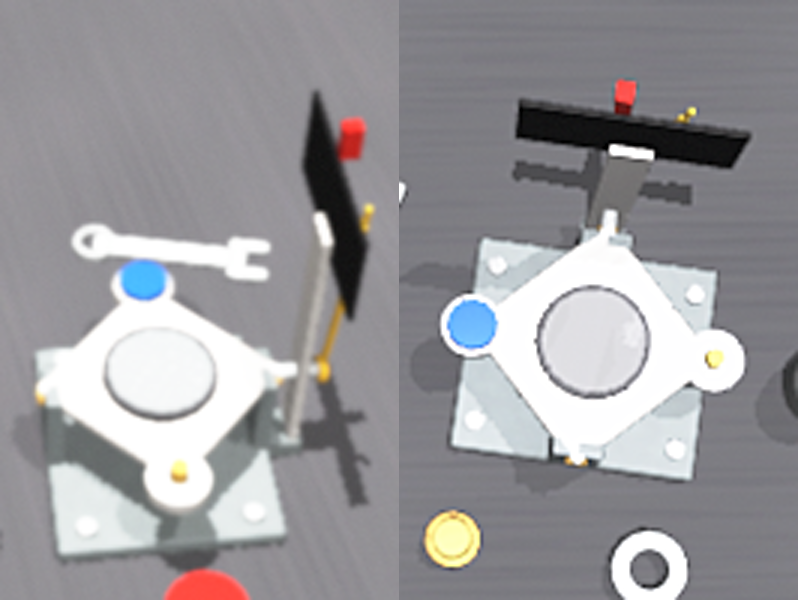

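View pics/full.png

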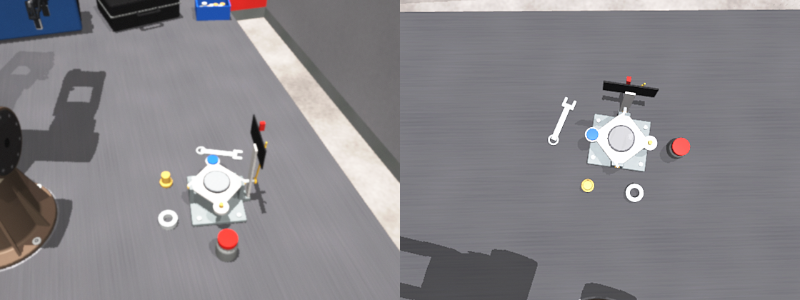

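The views show the blue pad at top-view px (269,188), the red index at (320,112) and the needle tip at about (342,118). The spanner is left of the pad and the arm is clear of everything. Next I'll fit the mount pose and index angle.

```bash
python3 - <<'E'
from h import *
import scipy.ndimage as nd
from scipy.optimize import least_squares
obs={}
for c in ('side','top'):
    z=np.load(f'pics/{c}.npz');p=z['p'];d=z['d'];h=cv2.cvtColor(p,cv2.COLOR_RGB2HSV)
    for n,(lo,hi) in dict(blue=(100,120),red=(0,6),yel=(15,32)).items():
        m=(h[...,0]>=lo)&(h[...,0]<=hi)&(h[...,1]>140)&(h[...,2]>90)
        m[:100]=0
        if c=='side': m[:,:240]=0
        L,k=nd.label(m)
        for i in range(1,k+1):
            v,u=np.where(L==i)
            if len(v)>3: print(c,n,len(v),u.mean().round(1),v.mean().round(1),(u.min(),u.max(),v.min(),v.max()),world(c,u.mean(),v.mean(),np.median(d[v,u])).round(4))
k=manip.camera_params('wrist'); s=manip.sense()
from scipy.spatial.transform import Rotation as R
q=s['tcp_rot'];T=R.from_quat([q[1],q[2],q[3],q[0]]).as_matrix()
C=-k['R'].T@k['t'];print('cam in tool',T.T@(C-s['position']),'axes in tool (cols cam x,y,z)\n',(T.T@k['R'].T).round(3),k['mtx']);print(T.round(3))
E
```

```text
side blue 145 297.4 222.9 (np.int64(291), np.int64(304), np.int64(217), np.int64(229)) [0.5924 0.0022 0.0871]
side red 89 366.5 176.1 (np.int64(363), np.int64(370), np.int64(170), np.int64(182)) [ 0.6824 -0.0833  0.2743]
side red 665 318.4 334.3 (np.int64(305), np.int64(332), np.int64(320), np.int64(349)) [ 0.5551 -0.246   0.0746]
side yel 14 371.1 203.1 (np.int64(370), np.int64(373), np.int64(200), np.int64(206)) [ 0.6811 -0.1186  0.243 ]
side yel 53 359.3 245.1 (np.int64(356), np.int64(364), np.int64(230), np.int64(256)) [ 0.6891 -0.0935  0.0979]
side yel 5 240.0 255.0 (np.int64(240), np.int64(240), np.int64(253), np.int64(257)) [0.4713 0.0111 0.0097]
side yel 7 308.9 288.3 (np.int64(308), np.int64(310), np.int64(287), np.int64(289)) [ 0.565  -0.1588  0.0887]
top blue 154 268.8 186.8 (np.int64(261), np.int64(276), np.int64(180), np.int64(195)) [0.5955 0.004  0.0857]
top red 59 319.8 111.5 (np.int64(317), np.int64(323), np.int64(107), np.int64(117)) [ 0.684  -0.0791  0.2794]
top red 501 392.9 204.9 (np.int64(381), np.int64(405), np.int64(193), np.int64(217)) [ 0.5579 -0.2416  0.0735]
top yel 10 339.8 118.7 (np.int64(338), np.int64(342), np.int64(117), np.int64(120)) [ 0.6835 -0.1169  0.2409]
cam in tool [-0.0005485  -0.07529052 -0.14273418] axes in tool (cols cam x,y,z)
 [[ 1.     0.001 -0.   ]
 [-0.001  0.957  0.291]
 [ 0.001 -0.291  0.957]] [[306.31564266   0.         279.74961459]
 [  0.         306.31564266 206.82531332]
 [  0.           0.           1.        ]]
[[ 0.257  0.966  0.   ]
 [ 0.966 -0.257  0.   ]
 [ 0.     0.    -1.   ]]
```

>>> {"name": "servo_tool", "arguments": {"moves": [{"dx": -0.0176, "dy": 0.0248, "dz": -0.006, "grip": 0}, {"dx": -0.0176, "dy": 0.0248, "dz": -0.006, "grip": 0}, {"dx": -0.0176, "dy": 0.0248, "dz": -0.006, "grip": 0}, {"dx": -0.0176, "dy": 0.0248, "dz": -0.006, "grip": 0}, {"dx": -0.0176, "dy": 0.0248, "dz": -0.006, "grip": 0}, {"dx": -0.0176, "dy": 0.0248, "dz": -0.006, "grip": 0}, {"dx": -0.0176, "dy": 0.0248, "dz": -0.006, "grip": 0}, {"dx": -0.0176, "dy": 0.0248, "dz": -0.006, "grip": 0}]}}

```text
$.moves[0]: bad value
```

>>> {"name": "servo_tool", "arguments": {"moves": [{"dx": -0.0176, "dy": 0.0248, "dz": -0.006, "grip": 0}, {"dx": -0.0176, "dy": 0.0248, "dz": -0.006, "grip": 0}, {"dx": -0.0176, "dy": 0.0248, "dz": -0.006, "grip": 0}, {"dx": -0.0176, "dy": 0.0248, "dz": -0.006, "grip": 0}, {"dx": -0.0176, "dy": 0.0248, "dz": -0.006, "grip": 0}, {"dx": -0.0176, "dy": 0.0248, "dz": -0.006, "grip": 0}, {"dx": -0.0176, "dy": 0.0248, "dz": -0.006, "grip": 0}, {"dx": -0.0176, "dy": 0.0248, "dz": -0.006, "grip": 0}]}}

```text
$.moves[0]: bad value
```

>>> {"name": "servo_tool", "arguments": {"moves": [{"dx": -0.0176, "dy": 0.0248, "dz": -0.001, "grip": 0}, {"dx": -0.0176, "dy": 0.0248, "dz": -0.001, "grip": 0}, {"dx": -0.0176, "dy": 0.0248, "dz": -0.001, "grip": 0}, {"dx": -0.0176, "dy": 0.0248, "dz": -0.001, "grip": 0}, {"dx": -0.0176, "dy": 0.0248, "dz": -0.001, "grip": 0}, {"dx": -0.0176, "dy": 0.0248, "dz": -0.001, "grip": 0}, {"dx": -0.0176, "dy": 0.0248, "dz": -0.001, "grip": 0}, {"dx": -0.0176, "dy": 0.0248, "dz": -0.001, "grip": 0}]}}

```text
$.moves[0]: bad value
```

>>> {"name": "servo_tool", "arguments": {"moves": [{"dx": -0.0176, "dy": 0.0248, "grip": 0}, {"dx": -0.0176, "dy": 0.0248, "grip": 0}, {"dx": -0.0176, "dy": 0.0248, "grip": 0}, {"dx": -0.0176, "dy": 0.0248, "grip": 0}, {"dx": -0.0176, "dy": 0.0248, "grip": 0}, {"dx": -0.0176, "dy": 0.0248, "grip": 0}, {"dx": -0.0176, "dy": 0.0248, "grip": 0}, {"dx": -0.0176, "dy": 0.0248, "grip": 0}, {"grip": 0}]}}

```text
$.moves[0]: bad value
```

>>> {"name": "servo_tool", "arguments": {"moves": [{"dx": -0.0176, "dy": 0.0248, "dz": -0.006, "wx": 0, "wy": 0, "wz": 0, "grip": 0.0}, {"dx": -0.0176, "dy": 0.0248, "dz": -0.006, "wx": 0, "wy": 0, "wz": 0, "grip": 0.0}, {"dx": -0.0176, "dy": 0.0248, "dz": -0.006, "wx": 0, "wy": 0, "wz": 0, "grip": 0.0}, {"dx": -0.0176, "dy": 0.0248, "dz": -0.006, "wx": 0, "wy": 0, "wz": 0, "grip": 0.0}, {"dx": -0.0176, "dy": 0.0248, "dz": -0.006, "wx": 0, "wy": 0, "wz": 0, "grip": 0.0}, {"dx": -0.0176, "dy": 0.0248, "dz": -0.006, "wx": 0, "wy": 0, "wz": 0, "grip": 0.0}, {"dx": -0.0176, "dy": 0.0248, "dz": -0.006, "wx": 0, "wy": 0, "wz": 0, "grip": 0.0}, {"dx": -0.0176, "dy": 0.0248, "dz": -0.006, "wx": 0, "wy": 0, "wz": 0, "grip": 0.0}]}}

```text
time_s: 1.27
position: [0.3232, 0.4399, 0.2797]
tcp_rot: [-0.0, 0.793, 0.61, 0.0]
ft_force: [1.1, 0.4, -0.4]
finger_gap: 0.003
```

>>> {"name": "servo_tool", "arguments": {"moves": [{"dx": -0.0176, "dy": 0.0248, "dz": -0.006, "wx": 0, "wy": 0, "wz": 0, "grip": 0.0}, {"dx": -0.0176, "dy": 0.0248, "dz": -0.006, "wx": 0, "wy": 0, "wz": 0, "grip": 0.0}, {"dx": -0.0176, "dy": 0.0248, "dz": -0.006, "wx": 0, "wy": 0, "wz": 0, "grip": 0.0}, {"dx": -0.0176, "dy": 0.0248, "dz": -0.006, "wx": 0, "wy": 0, "wz": 0, "grip": 0.0}, {"dx": -0.0176, "dy": 0.0248, "dz": -0.006, "wx": 0, "wy": 0, "wz": 0, "grip": 0.0}, {"dx": -0.0176, "dy": 0.0248, "dz": -0.006, "wx": 0, "wy": 0, "wz": 0, "grip": 0.0}, {"dx": -0.0176, "dy": 0.0248, "dz": -0.006, "wx": 0, "wy": 0, "wz": 0, "grip": 0.0}, {"dx": -0.0176, "dy": 0.0248, "dz": -0.006, "wx": 0, "wy": 0, "wz": 0, "grip": 0.0}]}}

```text
time_s: 1.93
position: [0.4789, 0.2528, 0.3278]
tcp_rot: [0.0, 0.793, 0.61, 0.0]
ft_force: [1.1, 0.1, 0.3]
finger_gap: -0.002
```

>>> {"name": "servo_tool", "arguments": {"moves": [{"dx": -0.0176, "dy": 0.0248, "dz": -0.001, "wx": 0, "wy": 0, "wz": 0, "grip": 0.0}, {"dx": -0.0176, "dy": 0.0248, "dz": -0.001, "wx": 0, "wy": 0, "wz": 0, "grip": 0.0}, {"dx": -0.0176, "dy": 0.0248, "dz": -0.001, "wx": 0, "wy": 0, "wz": 0, "grip": 0.0}, {"dx": -0.0176, "dy": 0.0248, "dz": -0.001, "wx": 0, "wy": 0, "wz": 0, "grip": 0.0}, {"dx": -0.0176, "dy": 0.0248, "dz": -0.001, "wx": 0, "wy": 0, "wz": 0, "grip": 0.0}, {"dx": -0.0176, "dy": 0.0248, "dz": -0.001, "wx": 0, "wy": 0, "wz": 0, "grip": 0.0}, {"dx": -0.0176, "dy": 0.0248, "dz": -0.001, "wx": 0, "wy": 0, "wz": 0, "grip": 0.0}, {"dx": -0.0176, "dy": 0.0248, "dz": -0.001, "wx": 0, "wy": 0, "wz": 0, "grip": 0.0}]}}

```text
time_s: 2.6
position: [0.6344, 0.0657, 0.3354]
tcp_rot: [0.0, 0.793, 0.61, 0.0]
ft_force: [0.2, 1.0, -0.1]
finger_gap: -0.001
```

>>> {"name": "servo_tool", "arguments": {"moves": [{"dx": -0.0176, "dy": 0.0248, "dz": 0, "wx": 0, "wy": 0, "wz": 0, "grip": 0.0}, {"dx": -0.0176, "dy": 0.0248, "dz": 0, "wx": 0, "wy": 0, "wz": 0, "grip": 0.0}, {"dx": -0.0176, "dy": 0.0248, "dz": 0, "wx": 0, "wy": 0, "wz": 0, "grip": 0.0}, {"dx": -0.0176, "dy": 0.0248, "dz": 0, "wx": 0, "wy": 0, "wz": 0, "grip": 0.0}, {"dx": -0.0176, "dy": 0.0248, "dz": 0, "wx": 0, "wy": 0, "wz": 0, "grip": 0.0}, {"dx": -0.0176, "dy": 0.0248, "dz": 0, "wx": 0, "wy": 0, "wz": 0, "grip": 0.0}, {"dx": -0.0176, "dy": 0.0248, "dz": 0, "wx": 0, "wy": 0, "wz": 0, "grip": 0.0}, {"dx": 0, "dy": 0, "dz": 0, "wx": 0, "wy": 0, "wz": 0, "grip": 0.0}]}}

```text
time_s: 3.27
position: [0.772, -0.1013, 0.334]
tcp_rot: [0.001, 0.794, 0.608, -0.0]
ft_force: [0.2, -0.2, -0.6]
finger_gap: 0.005
```

```bash
python3 - <<'E'
from h import *
p,d=snap('wrist','w1.png'); np.savez('pics/w1',p=p,d=d,**manip.camera_params('wrist'))
print(manip.sense()['position'])
E
```

```text
[ 0.77072696 -0.0991639   0.33400029]
```

View pics/w1.png

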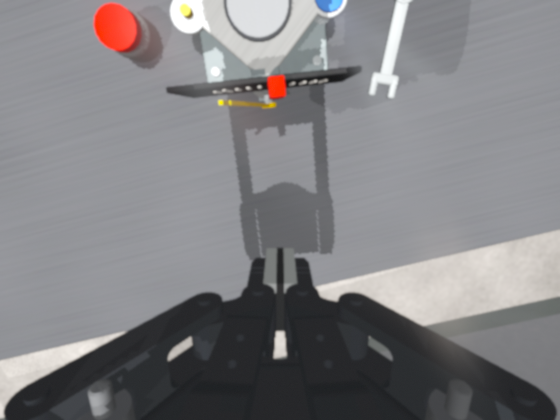

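Wrist view: red index at about (277,87), needle from its pivot (272,105) to its tip (222,102), and the scale edge running from (170,90) to (358,70).

```bash
python3 - <<'E'
from h import *
import scipy.ndimage as nd
z=np.load('pics/w1.npz');p=z['p'];d=z['d']
h=cv2.cvtColor(p,cv2.COLOR_RGB2HSV)
W=lambda u,v,zz: z['R'].T@(np.linalg.inv(z['mtx'])@[u,v,1]*zz-z['t'])
for n,(lo,hi) in dict(red=(0,6),yel=(15,32),blue=(100,120)).items():
    m=(h[...,0]>=lo)&(h[...,0]<=hi)&(h[...,1]>130)&(h[...,2]>80);m[125:]=0;m[:,:150]=0
    L,k=nd.label(m)
    for i in range(1,k+1):
        v,u=np.where(L==i)
        if len(v)<4: continue
        print(n,len(v),u.min(),u.max(),v.min(),v.max())
        if n!='blue':
          for r in range(v.min(),v.max()+1,2):
            uu=u[v==r];print('  row',r,uu.min(),uu.max(),W(uu.mean(),r,np.median(d[r,uu])).round(4))
          if n=='yel':
            for c in range(u.min(),u.max()+1,6):
              vv=v[u==c]
              if len(vv): print('  col',c,vv.min(),vv.max(),W(c,vv.mean(),np.median(d[vv,c])).round(4))
# scale plate front top edge line
m=(p.max(2)<60);m[:60]=0;m[110:]=0;m[:,:160]=0;m[:,365:]=0
hh=np.dstack([d])
pts=np.array([W(u,v,d[v,u]) for v,u in zip(*np.where(m))]);pts=pts[(pts[:,2]>.252)]
print(len(pts)); c=pts.mean(0);print(c,np.linalg.svd(pts[:,:2]-c[:2],full_matrices=False)[2])
# pad, mirror from top/side
t=np.load('pics/top.npz')
cv2.imwrite('pics/w1c.png',cv2.resize(p[50:130,160:370,::-1],None,fx=3.8,fy=3.8,interpolation=cv2.INTER_CUBIC))
E
```

```text
red 424 266 286 75 98
  row 75 274 283 [ 0.6764 -0.0754  0.2806]
  row 77 268 284 [ 0.6772 -0.0771  0.2818]
  row 79 267 285 [ 0.6783 -0.0774  0.2818]
  row 81 267 285 [ 0.6793 -0.0777  0.2816]
  row 83 266 286 [ 0.6804 -0.078   0.2815]
  row 85 266 286 [ 0.6815 -0.0782  0.2815]
  row 87 267 286 [ 0.6826 -0.0782  0.2815]
  row 89 267 285 [ 0.6836 -0.0788  0.2815]
  row 91 268 285 [ 0.6848 -0.0788  0.2815]
  row 93 268 286 [ 0.6859 -0.0788  0.2816]
  row 95 269 285 [ 0.687  -0.0791  0.2816]
  row 97 270 282 [ 0.6877 -0.08    0.2763]
yel 24 185 190 10 16
  row 10 189 189 [ 0.5666 -0.1486  0.092 ]
  row 12 188 190 [ 0.5684 -0.1493  0.092 ]
  row 14 185 190 [ 0.5699 -0.1515  0.0923]
  row 16 187 189 [ 0.5701 -0.1526  0.087 ]
  col 185 14 14 [ 0.569  -0.1543  0.0917]
yel 201 219 275 100 107
  row 100 220 230 [ 0.6791 -0.115   0.2521]
  row 102 219 274 [ 0.6807 -0.111   0.2299]
  row 104 219 275 [ 0.6822 -0.1055  0.18  ]
  row 106 261 275 [ 0.6852 -0.092   0.0828]
  col 219 101 104 [ 0.6797 -0.1191  0.2528]
  col 225 102 102 [ 0.6801 -0.1157  0.248 ]
  col 231 101 104 [ 0.6807 -0.1133  0.2362]
  col 237 102 104 [ 0.6812 -0.111   0.2204]
  col 243 102 104 [ 0.6813 -0.1082  0.2031]
  col 249 103 105 [ 0.6823 -0.1054  0.1813]
  col 255 103 105 [ 0.6826 -0.1016  0.1591]
  col 261 104 106 [ 0.6838 -0.0976  0.1297]
  col 267 104 107 [ 0.6846 -0.0928  0.0893]
  col 273 102 107 [ 0.6851 -0.0857  0.0816]
blue 217 316 341 0 10
122
[ 0.6803812  -0.05702811  0.25827919] [[-0.14962225 -0.98874323]
 [ 0.98874323 -0.14962225]]
```

View pics/w1c.png

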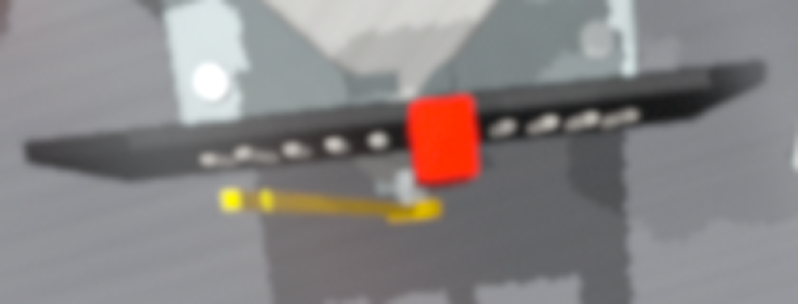

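>>> {"name": "servo_tool", "arguments": {"moves": [{"dx": 0.0071, "dy": -0.0247, "dz": 0, "wx": 0, "wy": 0, "wz": 0, "grip": 0.0}, {"dx": 0.0071, "dy": -0.0247, "dz": 0, "wx": 0, "wy": 0, "wz": 0, "grip": 0.0}, {"dx": 0.0071, "dy": -0.0247, "dz": 0, "wx": 0, "wy": 0, "wz": 0, "grip": 0.0}, {"dx": 0.0071, "dy": -0.0247, "dz": 0, "wx": 0, "wy": 0, "wz": 0, "grip": 0.0}, {"dx": 0.0071, "dy": -0.0247, "dz": 0, "wx": 0, "wy": 0, "wz": 0, "grip": 0.0}, {"dx": 0.0071, "dy": -0.0247, "dz": 0, "wx": 0, "wy": 0, "wz": 0, "grip": 0.0}, {"dx": 0.0071, "dy": -0.0247, "dz": 0, "wx": 0, "wy": 0, "wz": 0, "grip": 0.0}, {"dx": 0.0071, "dy": -0.0247, "dz": 0, "wx": 0, "wy": 0, "wz": 0, "grip": 0.0}]}}

```text
time_s: 3.98
position: [0.5916, 0.0103, 0.3355]
tcp_rot: [-0.0, 0.793, 0.61, 0.0]
ft_force: [-0.1, 0.6, 0.1]
finger_gap: -0.0
```

>>> {"name": "servo_tool", "arguments": {"moves": [{"dx": 0, "dy": 0, "dz": 0.028, "wx": 0, "wy": 0, "wz": 0, "grip": 0.0}, {"dx": 0, "dy": 0, "dz": 0.028, "wx": 0, "wy": 0, "wz": 0, "grip": 0.0}, {"dx": 0, "dy": 0, "dz": 0.028, "wx": 0, "wy": 0, "wz": 0, "grip": 0.0}, {"dx": 0, "dy": 0, "dz": 0.028, "wx": 0, "wy": 0, "wz": 0, "grip": 0.0}, {"dx": 0, "dy": 0, "dz": 0.028, "wx": 0, "wy": 0, "wz": 0, "grip": 0.0}, {"dx": 0, "dy": 0, "dz": 0.028, "wx": 0, "wy": 0, "wz": 0, "grip": 0.0}, {"dx": 0, "dy": 0, "dz": 0.028, "wx": 0, "wy": 0, "wz": 0, "grip": 0.0}, {"dx": 0, "dy": 0, "dz": 0, "wx": 0, "wy": 0, "wz": 0, "grip": 0.0}]}}

```text
time_s: 4.65
position: [0.5899, 0.0098, 0.135]
tcp_rot: [-0.002, 0.793, 0.61, -0.003]
ft_force: [-1.9, 0.9, -0.8]
finger_gap: -0.001
```

```bash
python3 - <<'E'
from h import *
s=manip.sense();print(s['position'],s['ft_force'])
a,d=snap('side');b,_=snap('wrist');t,_=snap('top')
f=lambda p,x,y,w,h,k:cv2.resize(p[y:y+h,x:x+w,::-1],None,fx=k,fy=k,interpolation=cv2.INTER_CUBIC)
print(proj('wrist',s['position']))
cv2.imwrite('pics/c2.png',np.hstack([f(a,260,150,130,130,3),np.vstack([f(b,130,100,200,100,1.95),f(t,245,80,130,65,3)])]))
E
```

```text
[0.58986251 0.00977753 0.13497095] [-1.91838476  0.90321801 -0.80120457]
[279.62067082 254.24412824]
```

View pics/c2.png

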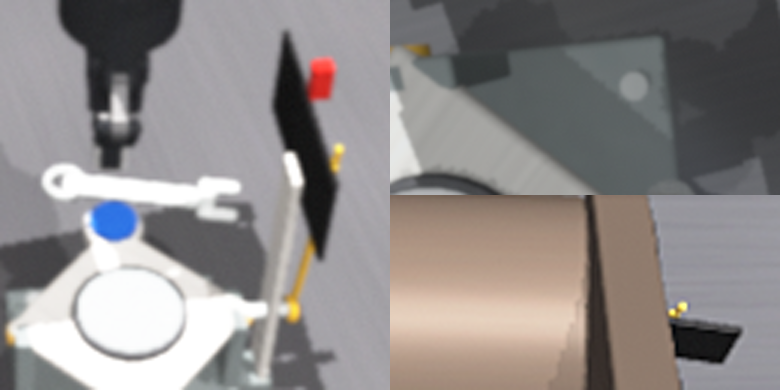

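Side view: the fingertip hovers above the pad (px ~(297,223)), and the index and needle are both visible. The forearm blocks the top camera, so I'll track with the side camera.

>>> {"name": "servo_tool", "arguments": {"moves": [{"dx": -0.001, "dy": 0.003, "dz": 0.01, "wx": 0, "wy": 0, "wz": 0, "grip": 0.0}, {"dx": -0.0007, "dy": 0.002, "dz": 0.01, "wx": 0, "wy": 0, "wz": 0, "grip": 0.0}, {"dx": 0, "dy": 0, "dz": 0.01, "wx": 0, "wy": 0, "wz": 0, "grip": 0.0}, {"dx": 0, "dy": 0, "dz": 0.005, "wx": 0, "wy": 0, "wz": 0, "grip": 0.0}, {"dx": 0, "dy": 0, "dz": 0.003, "wx": 0, "wy": 0, "wz": 0, "grip": 0.0}, {"dx": 0, "dy": 0, "dz": 0.002, "wx": 0, "wy": 0, "wz": 0, "grip": 0.0}, {"dx": 0, "dy": 0, "dz": 0.001, "wx": 0, "wy": 0, "wz": 0, "grip": 0.0}, {"dx": 0, "dy": 0, "dz": 0, "wx": 0, "wy": 0, "wz": 0, "grip": 0.0}]}}

```text
time_s: 5.47
position: [0.5978, 0.0061, 0.0983]
tcp_rot: [-0.0, 0.793, 0.61, -0.0]
ft_force: [0.3, -0.7, 1.2]
finger_gap: -0.001
```

>>> {"name": "servo_tool", "arguments": {"moves": [{"dx": 0, "dy": 0, "dz": 0.001, "wx": 0, "wy": 0, "wz": 0, "grip": 0.0}, {"dx": 0, "dy": 0, "dz": 0.001, "wx": 0, "wy": 0, "wz": 0, "grip": 0.0}, {"dx": 0, "dy": 0, "dz": 0.0005, "wx": 0, "wy": 0, "wz": 0, "grip": 0.0}, {"dx": 0, "dy": 0, "dz": 0.0005, "wx": 0, "wy": 0, "wz": 0, "grip": 0.0}, {"dx": 0, "dy": 0, "dz": 0, "wx": 0, "wy": 0, "wz": 0, "grip": 0.0}]}}

```text
time_s: 5.88
position: [0.5978, 0.0061, 0.0953]
tcp_rot: [0.0, 0.793, 0.61, 0.0]
ft_force: [-0.0, -0.3, 0.5]
finger_gap: -0.003
```

>>> {"name": "servo_tool", "arguments": {"moves": [{"dx": 0, "dy": -0.003, "dz": 0.001, "wx": 0, "wy": 0, "wz": 0, "grip": 0.0}, {"dx": 0, "dy": 0, "dz": 0.001, "wx": 0, "wy": 0, "wz": 0, "grip": 0.0}, {"dx": 0, "dy": 0, "dz": 0.001, "wx": 0, "wy": 0, "wz": 0, "grip": 0.0}, {"dx": 0, "dy": 0, "dz": 0.001, "wx": 0, "wy": 0, "wz": 0, "grip": 0.0}, {"dx": 0, "dy": 0, "dz": 0.001, "wx": 0, "wy": 0, "wz": 0, "grip": 0.0}, {"dx": 0, "dy": 0, "dz": 0.0005, "wx": 0, "wy": 0, "wz": 0, "grip": 0.0}, {"dx": 0, "dy": 0, "dz": 0.0005, "wx": 0, "wy": 0, "wz": 0, "grip": 0.0}, {"dx": 0, "dy": 0, "dz": 0, "wx": 0, "wy": 0, "wz": 0, "grip": 0.0}]}}

```text
time_s: 6.55
position: [0.5949, 0.0069, 0.0892]
tcp_rot: [-0.0, 0.793, 0.61, -0.0]
ft_force: [-0.4, 0.4, 0.6]
finger_gap: 0.001
```

>>> {"name": "servo_tool", "arguments": {"moves": [{"dx": 0, "dy": 0, "dz": 0.0005, "wx": 0, "wy": 0, "wz": 0, "grip": 0.0}, {"dx": 0, "dy": 0, "dz": 0.0005, "wx": 0, "wy": 0, "wz": 0, "grip": 0.0}, {"dx": 0, "dy": 0, "dz": 0.0005, "wx": 0, "wy": 0, "wz": 0, "grip": 0.0}, {"dx": 0, "dy": 0, "dz": 0.0005, "wx": 0, "wy": 0, "wz": 0, "grip": 0.0}, {"dx": 0, "dy": 0, "dz": 0.0005, "wx": 0, "wy": 0, "wz": 0, "grip": 0.0}, {"dx": 0, "dy": 0, "dz": 0.0005, "wx": 0, "wy": 0, "wz": 0, "grip": 0.0}]}}

```text
time_s: 7.05
position: [0.595, 0.007, 0.0864]
tcp_rot: [0.0, 0.793, 0.61, 0.0]
ft_force: [-0.6, 1.5, 3.8]
finger_gap: -0.002
```

>>> {"name": "servo_tool", "arguments": {"moves": [{"dx": 0, "dy": 0, "dz": 0.0006, "wx": 0, "wy": 0, "wz": 0, "grip": 0.0}, {"dx": 0, "dy": 0, "dz": 0.0006, "wx": 0, "wy": 0, "wz": 0, "grip": 0.0}, {"dx": 0, "dy": 0, "dz": 0.0006, "wx": 0, "wy": 0, "wz": 0, "grip": 0.0}, {"dx": 0, "dy": 0, "dz": 0.0006, "wx": 0, "wy": 0, "wz": 0, "grip": 0.0}, {"dx": 0, "dy": 0, "dz": 0.0006, "wx": 0, "wy": 0, "wz": 0, "grip": 0.0}, {"dx": 0, "dy": 0, "dz": 0.0006, "wx": 0, "wy": 0, "wz": 0, "grip": 0.0}, {"dx": 0, "dy": 0, "dz": 0.0006, "wx": 0, "wy": 0, "wz": 0, "grip": 0.0}, {"dx": 0, "dy": 0, "dz": 0.0006, "wx": 0, "wy": 0, "wz": 0, "grip": 0.0}]}}

```text
time_s: 7.72
position: [0.595, 0.0073, 0.0816]
tcp_rot: [-0.0, 0.793, 0.61, 0.0]
ft_force: [-0.9, 6.0, 6.5]
finger_gap: 0.001
```

>>> {"name": "servo_tool", "arguments": {"moves": [{"dx": 0, "dy": 0, "dz": 0.0006, "wx": 0, "wy": 0, "wz": 0, "grip": 0.0}, {"dx": 0, "dy": 0, "dz": 0.0006, "wx": 0, "wy": 0, "wz": 0, "grip": 0.0}, {"dx": 0, "dy": 0, "dz": 0.0006, "wx": 0, "wy": 0, "wz": 0, "grip": 0.0}, {"dx": 0, "dy": 0, "dz": 0.0006, "wx": 0, "wy": 0, "wz": 0, "grip": 0.0}, {"dx": 0, "dy": 0, "dz": 0.0006, "wx": 0, "wy": 0, "wz": 0, "grip": 0.0}, {"dx": 0, "dy": 0, "dz": 0.0006, "wx": 0, "wy": 0, "wz": 0, "grip": 0.0}, {"dx": 0, "dy": 0, "dz": 0.0006, "wx": 0, "wy": 0, "wz": 0, "grip": 0.0}, {"dx": 0, "dy": 0, "dz": 0, "wx": 0, "wy": 0, "wz": 0, "grip": 0.0}]}}

```text
time_s: 8.38
position: [0.5951, 0.0074, 0.0775]
tcp_rot: [-0.0, 0.793, 0.609, 0.0]
ft_force: [-0.6, 6.5, 7.9]
finger_gap: -0.003
```

```bash
cat > trk.py <<'E'
from h import *
import scipy.ndimage as nd, sys
from scipy.optimize import least_squares
k=manip.camera_params('side')
def meas(p):
    q=p.astype(float);r,g,b=q[...,0],q[...,1],q[...,2]
    w=np.clip(r-b-60,0,None)*(g>0.55*r)   # yellow
    rd=np.clip(r-np.maximum(g,b)-50,0,None)*(g<0.4*r)
    o=np.zeros(p.shape[:2]);o[165:225,355:385]=1
    f=lambda w:(np.array([(w*o*np.arange(560)).sum(),(w*o*np.arange(420)[:,None]).sum()])/(w*o).sum()).round(2)
    return f(w),f(rd),int((w*o).sum())
if __name__=='__main__':
    s=manip.sense();print(s['time_s'],s['position'].round(4),s['ft_force'].round(1))
    p,d=snap('side');np.savez('pics/'+sys.argv[1],p=p)
    print(meas(np.load('pics/side.npz')['p']));print(meas(p))
    cv2.imwrite(f'pics/{sys.argv[1]}.png',np.hstack([cv2.resize(x[160:225,335:390,::-1],None,fx=7,fy=7,interpolation=cv2.INTER_CUBIC) for x in (np.load('pics/side.npz')['p'],p)]))
E
python3 trk.py t1; python3 - <<'E'
from h import *
# model: anchored on side picture; mount yaw, needle plane
y=np.array([.145,.989,0]);O=np.array([.680,-.117,.2525])+y*.0269;O[2]=.075
for q in (0,.05,.1,.15,.19,.2,.21,.22):
    a=q-.15;print(q,proj('side',O+.178*(np.sin(a)*y+np.cos(a)*np.array([0,0,1]))).round(2),proj('side',O+.2065*(np.sin(a)*y+np.cos(a)*np.array([0,0,1]))).round(2))
E
```

```text
8.3833 [0.5951 0.0074 0.0775] [-0.6  6.5  7.9]
(array([371.31, 199.42]), array([366.69, 175.47]), 1362)
(array([369.02, 189.71]), array([366.58, 176.12]), 1847)
0 [370.83 199.22] [373.89 189.2 ]
0.05 [369.66 195.13] [372.47 184.4 ]
0.1 [368.45 191.25] [371.02 179.87]
0.15 [367.23 187.59] [369.54 175.61]
0.19 [366.23 184.83] [368.35 172.41]
0.2 [365.98 184.16] [368.05 171.64]
0.21 [365.73 183.5 ] [367.75 170.88]
0.22 [365.48 182.85] [367.44 170.13]
```

View pics/t1.png

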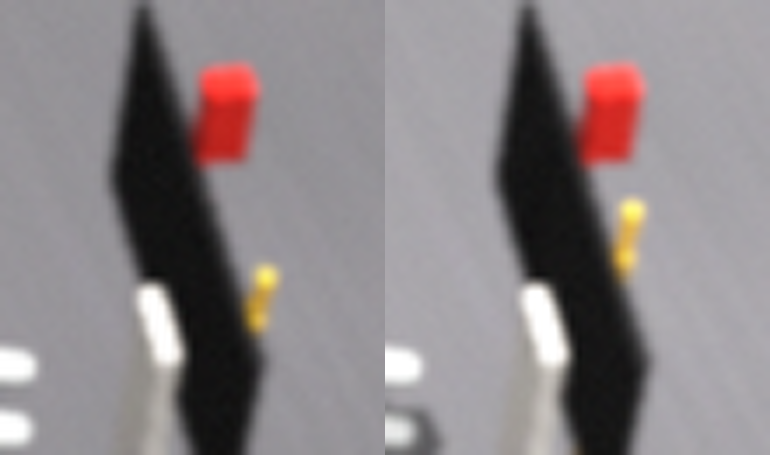

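The needle has moved up about 9.4 px to px (370,189), so tilt is about 0.12, which agrees with the kinematics. The tab's lower edge is at about (367,183). I'll keep pressing slowly.

>>> {"name": "servo_tool", "arguments": {"moves": [{"dx": 0, "dy": 0, "dz": 0.0006, "wx": 0, "wy": 0, "wz": 0, "grip": 0.0}, {"dx": 0, "dy": 0, "dz": 0.0006, "wx": 0, "wy": 0, "wz": 0, "grip": 0.0}, {"dx": 0, "dy": 0, "dz": 0.0006, "wx": 0, "wy": 0, "wz": 0, "grip": 0.0}, {"dx": 0, "dy": 0, "dz": 0.0006, "wx": 0, "wy": 0, "wz": 0, "grip": 0.0}, {"dx": 0, "dy": 0, "dz": 0.0006, "wx": 0, "wy": 0, "wz": 0, "grip": 0.0}, {"dx": 0, "dy": 0, "dz": 0.0006, "wx": 0, "wy": 0, "wz": 0, "grip": 0.0}, {"dx": 0, "dy": 0, "dz": 0.0006, "wx": 0, "wy": 0, "wz": 0, "grip": 0.0}, {"dx": 0, "dy": 0, "dz": 0, "wx": 0, "wy": 0, "wz": 0, "grip": 0.0}]}}

```text
time_s: 9.1
position: [0.5951, 0.0074, 0.0734]
tcp_rot: [-0.0, 0.793, 0.61, 0.0]
ft_force: [-2.0, 7.5, 10.3]
finger_gap: -0.001
```

```bash
python3 trk.py t2; python3 - <<'E'
from h import *
k=manip.camera_params('side')
print(proj('side',[.682,-.0783,.2815]),proj('side',[.687,-.079,.2815]))
y=np.array([.145,.989,0]);x=np.array([.989,-.145,0]);O=np.array([.680,-.117,.2525])+y*.0269;O[2]=.075
P=lambda r,a,dx:proj('side',O+r*(np.sin(a)*y+np.cos(a)*np.array([0,0,1]))+dx*x).round(2)
# tab: front face (dx ~ +4..8mm) bottom/top corners for q hypotheses, half width 5mm
for q in (.19,.20,.21,.22):
    a=q-.15; print(q,'tip',P(.18,a,0),'tabtop c',P(.2065,a,.001),'front top c',P(.2065,a,.006),'front bot c',P(.1815,a,.006))
E
```

```text
9.1 [0.5951 0.0074 0.0734] [-2.   7.5 10.3]
(array([371.31, 199.42]), array([366.69, 175.47]), 1362)
(array([368.06, 187.05]), array([366.58, 176.13]), 2003)
[365.80938125 171.145429  ] [368.67014444 170.91601856]
0.19 tip [366.38 183.97] tabtop c [368.92 172.37] front top c [371.76 172.15] front bot c [369.83 183.07]
0.2 tip [366.12 183.3 ] tabtop c [368.61 171.6 ] front top c [371.45 171.38] front bot c [369.57 182.39]
0.21 tip [365.87 182.63] tabtop c [368.31 170.84] front top c [371.14 170.62] front bot c [369.31 181.72]
0.22 tip [365.61 181.98] tabtop c [368.01 170.09] front top c [370.84 169.88] front bot c [369.05 181.06]
```

View pics/t2.png

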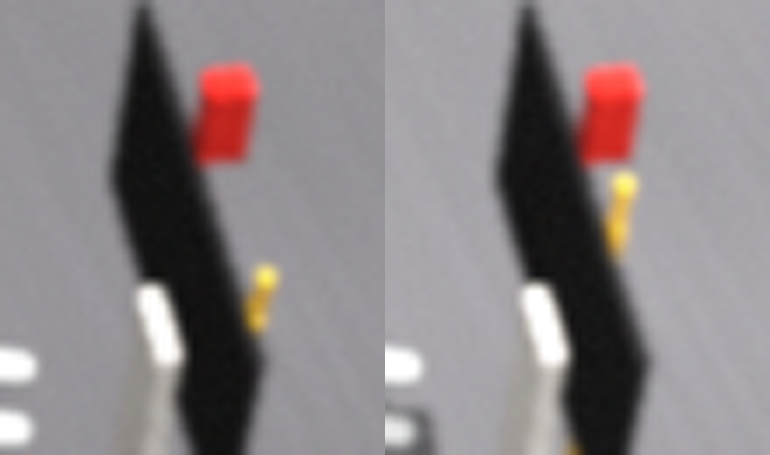

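```bash
python3 - <<'E'
from h import *
p0=np.load('pics/side.npz')['p'];p2=np.load('pics/t2.npz')['p']
np.set_printoptions(linewidth=200)
print('red R t2 (rows167-186, cols360-374)');print(p2[167:187,360:375,0].astype(int)-p2[167:187,360:375,1])
print('yellow R-B rest rows 194-208');print(p0[194:208,366:378,0].astype(int)-p0[194:208,366:378,2])
print('yellow R-B t2');print(p2[182:198,364:375,0].astype(int)-p2[182:198,364:375,2])
E
```

```text
red R t2 (rows167-186, cols360-374)
[[  3   1   1   2   2   2   2   3   5   5   3   2   3   1   2]
 [  3   3   2   4   5  11  17  20  26  29  19   7   1   2   2]
 [  2   2   4  18  49  77  88  96 103 100  77  26   6   1   3]
 [  3   2  10  58 125 142 143 148 152 149 125  65  13   2   2]
 [  3   3  14  80 159 169 167 168 170 165 145  97  25   3   1]
 [  1   2  12  76 170 180 177 177 176 175 157 114  42   5   2]
 [  2   3  11  63 161 191 189 189 191 192 174 120  39   4   2]
 [  2   5  17  57 130 181 188 187 183 181 159  91  24   4   1]
 [  2   7  24  63 126 163 174 173 172 167 134  68  15   3   2]
 [  1   9  33  78 135 164 170 170 169 163 125  59  14   4   2]
 [  2  12  44  92 140 166 171 172 167 158 115  51  10   2   2]
 [  1  16  55 100 144 165 169 170 168 154 100  37   9   2   2]
 [  3  18  62 110 146 163 167 168 168 148  89  29   6   1   2]
 [  0  14  60 114 149 163 166 167 166 144  79  23   4   2   2]
 [  1  10  53 114 151 161 162 164 159 127  62  14   3   2   2]
 [  0   7  41 105 137 136 130 127 119  88  40   9   3   3   2]
 [  0   4  24  65  81  69  58  54  48  34  16   5   1   
[... 1007 characters left out ...]
  68  53  51  46  33  13   1  -3  -2  -2]
 [ 25  17  10  21  41  43  22   4  -1  -2  -2]
 [  2   0   8  48  92  99  70  17  -2  -3  -2]
 [ -2   0  10  66 126 132  93  26  -1  -3  -2]
 [  0  -1  10  63 141 144  90  20  -3  -3  -3]
 [ -1   0  12  64 138 128  60  10  -2  -3  -3]
 [  0   2  20  78 138 109  41   4  -2  -1  -3]
 [  0   7  39 102 142  97  29   0  -2  -2  -2]
 [  1  14  63 128 145  88  21  -1  -1  -2  -2]
 [  2  14  75 149 149  89  20  -1  -3  -2  -3]
 [  1  10  67 145 145  82  17  -1  -2  -2  -2]
 [  1   6  51 123 124  62  11  -1  -3  -4  -4]
 [  1   2  33  87  85  41   6  -1  -3  -4  -3]
 [  1   1  19  47  50  23   4  -2  -3  -3  -3]
 [  1   0   8  22  21   9   1  -2  -1  -3  -2]]
```

```bash
python3 - <<'E'
from h import *
y=np.array([.145,.989,0]);x=np.array([.989,-.145,0]);Z=np.array([0,0,1.])
O=np.array([.680,-.1178,.2525])+y*.0269;O[2]=.075
def P(r,a,dx,dt): return proj('side',O+r*(np.sin(a)*y+np.cos(a)*Z)+dt*(np.cos(a)*y-np.sin(a)*Z)+dx*x)
nf=P(.18,-.15,0,.0025); nc=P(.18,-.15,0,0); print('needle rest far edge, centre',nf.round(2),nc.round(2))
off=np.array([372.5-nc[0],197.9-nf[1]]);print('off',off)
for q in (.19,.2,.21,.22):
    a=q-.15
    print(q,'tab top far edge',(P(.2068,a,-.0036,.005)+off).round(2),'near edge',(P(.2068,a,-.0036,-.005)+off).round(2),
     'right near x top',(P(.2068,a,.0019,-.005)+off).round(2),'bot near',(P(.1825,a,-.0036,-.005)+off).round(2),'tipfar',(P(.18,a,0,.0025)+off).round(2))
for q in (.17,.175,.18): print(q,(P(.18,q-.15,0,.0025)+off).round(2))
E
```

```text
needle rest far edge, centre [370.9  197.68] [371.22 198.86]
off [1.27625272 0.21863555]
0.19 tab top far edge [367.06 171.08] near edge [368.5  174.85] right near x top [371.64 174.61] bot near [366.7  185.48] tipfar [367.47 183.55]
0.2 tab top far edge [366.76 170.34] near edge [368.2  174.05] right near x top [371.34 173.81] bot near [366.45 184.77] tipfar [367.22 182.89]
0.21 tab top far edge [366.46 169.6 ] near edge [367.9  173.26] right near x top [371.04 173.02] bot near [366.19 184.07] tipfar [366.96 182.24]
0.22 tab top far edge [366.16 168.88] near edge [367.61 172.48] right near x top [370.73 172.24] bot near [365.94 183.37] tipfar [366.71 181.6 ]
0.17 [367.98 184.91]
0.175 [367.86 184.57]
0.18 [367.73 184.23]
```

```bash
python3 - <<'E'
from h import *
z=np.load('pics/w1.npz');p=z['p'].astype(int);np.set_printoptions(linewidth=220)
C=-z['R'].T@z['t']
def W(u,v,h):
    r=z['R'].T@np.linalg.inv(z['mtx'])@[u,v,1]; return C+r*(h-C[2])/r[2]
R=p[...,0]-p[...,1];Y=p[...,0]-p[...,2]
def edge(a,i0,half):
    i=np.where(a>half)[0];l,r=i[0],i[-1]
    return i0+l-(a[l]-half)/(a[l]-a[l-1]), i0+r+(a[r]-half)/(a[r]-a[r+1])
y=np.array([.145,.989,0]);x=np.array([.989,-.145,0])
T=[]
for r in range(79,95,2):
    e=edge(R[r,255:300],255,110);w=W(np.mean(e),r,.2818);T.append(w);print(r,np.round(e,2),(w@y).round(5),round((e[1]-e[0])*np.linalg.norm(W(1,r,.2818)-W(0,r,.2818))*1e3,2))
print(Y[97:110,214:236])
for r in (101,102,103):
    print(r,[ (W(u,r,.2528)@y).round(5) for u in (218,219,220,221,222,223,224)])
E
```

```text
79 [266.88 284.64] 0.02169 10.51
81 [266.7  285.03] 0.02162 10.86
83 [266.59 285.34] 0.02155 11.13
85 [266.78 285.67] 0.02157 11.23
87 [267.19 285.6 ] 0.02154 10.97
89 [267.62 285.43] 0.02148 10.63
91 [267.94 285.5 ] 0.02146 10.5
93 [268.18 285.61] 0.02143 10.44
[[ -4  -4  -4  -4  -4  -3  -3  -3  -3  -3  -4  -3  -2  -2  -1   0   1   1   0   1   1   1]
 [ -4  -4  -3  -2   1   4   7  10   8   3   0  -1   0   2   4   7   6   4   3   3   2   2]
 [ -4  -5  -3   7  28  46  57  59  49  30  16  11  12  15  27  41  40  28  19  15  13  11]
 [ -4  -4   0  26  72 112 132 133 113  76  48  41  43  50  74 102  99  75  54  46  41  37]
 [ -5  -4   2  37 101 167 218 221 171 117  79  73  76  84 115 153 152 117  89  78  74  71]
 [ -5  -4   1  37 104 186 255 255 206 135  93  85  89  98 129 172 177 140 108  96  95  95]
 [ -4  -4   0  29  92 165 237 251 191 134  93  82  85  94 119 157 169 140 108  98  97  99]
 [ -5  -4  -2  20  67 120 147 149 132  99  71  63  66  72  89 120 135 116  92  84  84  85]
 [ -4  -4  -2   8  33  61  73  71  63  47  36  35  35  37  48  68  80  72  60  55  55  56]
 [ -5  -4  -4  -1   6  15  19  18  15  11  11  11  10  12  16  23  29  28  25  24  24  25]
 [ -5  -5  -5  -4  -2  -1  -1  -1  -1  -1  -1   0   0   1   2   4   6   8   7   7   7   8]
 [ -4  -5  -5  -5  -4  -3  -4  -3  -4  -4  -2  -3  -2  -2  -1   1   2   2   2   3   2   3]
 [ -5  -4  -4  -5  -4  -4  -3  -3  -4  -3  -3  -3  -2  -3  -2   0   0   1   1   2   1   3]]
101 [np.float64(-0.01971), np.float64(-0.01902), np.float64(-0.01833), np.float64(-0.01765), np.float64(-0.01696), np.float64(-0.01627), np.float64(-0.01559)]
102 [np.float64(-0.01982), np.float64(-0.01913), np.float64(-0.01845), np.float64(-0.01776), np.float64(-0.01707), np.float64(-0.01638), np.float64(-0.0157)]
103 [np.float64(-0.01994), np.float64(-0.01925), np.float64(-0.01856), np.float64(-0.01787), np.float64(-0.01718), np.float64(-0.0165), np.float64(-0.01581)]
```

>>> {"name": "servo_tool", "arguments": {"moves": [{"dx": 0, "dy": 0, "dz": 0.0005, "wx": 0, "wy": 0, "wz": 0, "grip": 0.0}, {"dx": 0, "dy": 0, "dz": 0.0005, "wx": 0, "wy": 0, "wz": 0, "grip": 0.0}, {"dx": 0, "dy": 0, "dz": 0.0005, "wx": 0, "wy": 0, "wz": 0, "grip": 0.0}, {"dx": 0, "dy": 0, "dz": 0.0005, "wx": 0, "wy": 0, "wz": 0, "grip": 0.0}, {"dx": 0, "dy": 0, "dz": 0.0002, "wx": 0, "wy": 0, "wz": 0, "grip": 0.0}, {"dx": 0, "dy": 0, "dz": 0, "wx": 0, "wy": 0, "wz": 0, "grip": 0.0}]}}

```text
time_s: 9.65
position: [0.5951, 0.0074, 0.0713]
tcp_rot: [-0.0, 0.793, 0.61, 0.0]
ft_force: [-3.1, 7.5, 11.1]
finger_gap: -0.002
```

```bash
python3 trk.py t3; python3 - <<'E'
from h import *
np.set_printoptions(linewidth=200)
p=np.load('pics/t3.npz')['p'].astype(int);print(p[180:196,362:374,1])
E
```

```text
9.65 [0.5951 0.0074 0.0713] [-3.1  7.5 11.1]
(array([371.31, 199.42]), array([366.69, 175.47]), 1362)
(array([367.3 , 186.87]), array([366.58, 176.13]), 2152)
[[ 39  35  38  42  42  42  44  64 113 152 161 162]
 [ 37  36  41  43  43  43  47  74 123 156 165 163]
 [ 40  45  56  64  69  72  77  98 134 159 165 165]
 [ 46  59  90 115 126 134 141 147 154 163 166 166]
 [ 43  67 111 143 158 167 181 178 168 164 164 165]
 [ 39  66 110 149 164 176 190 186 171 166 163 165]
 [ 37  57  99 139 158 177 189 185 170 165 165 164]
 [ 30  53  91 132 156 177 191 182 169 166 165 165]
 [ 27  44  76 113 148 178 191 179 170 165 165 166]
 [ 24  37  59  93 138 176 188 178 169 166 165 166]
 [ 22  30  47  84 141 188 194 176 169 167 166 166]
 [ 24  28  42  81 155 208 209 183 167 166 167 166]
 [ 23  24  36  70 137 193 200 179 169 169 168 167]
 [ 23  26  33  54 103 160 182 174 169 166 167 169]
 [ 23  22  27  44  83 138 169 170 169 166 167 167]
 [ 22  20  28  39  69 116 153 168 169 169 167 168]]
```

View pics/t3.png

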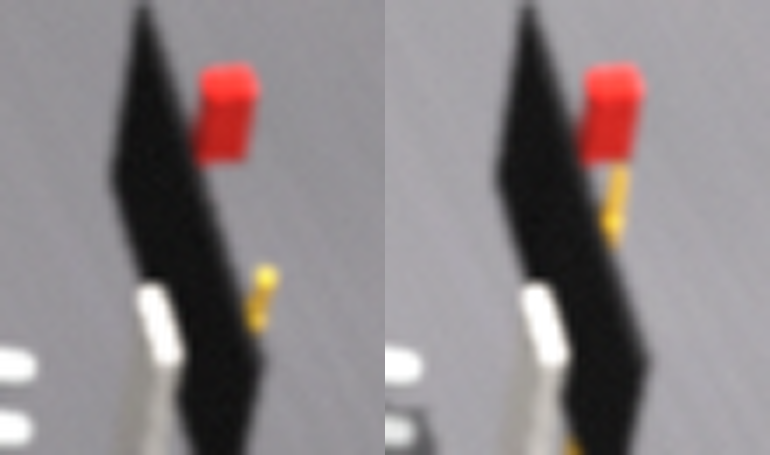

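The needle tip is just reaching the tab's lower edge at about px (367,184), tilt about 0.202 against my index estimate of 0.210. I'll add the last half millimetre and hold.

>>> {"name": "servo_tool", "arguments": {"moves": [{"dx": 0, "dy": 0, "dz": 0.0003, "wx": 0, "wy": 0, "wz": 0, "grip": 0.0}, {"dx": 0, "dy": 0, "dz": 0.0003, "wx": 0, "wy": 0, "wz": 0, "grip": 0.0}, {"dx": 0, "dy": 0, "dz": 0, "wx": 0, "wy": 0, "wz": 0, "grip": 0.0}, {"dx": 0, "dy": 0, "dz": 0, "wx": 0, "wy": 0, "wz": 0, "grip": 0.0}]}}

```text
time_s: 10.03
position: [0.5951, 0.0074, 0.0707]
tcp_rot: [-0.0, 0.793, 0.61, 0.0]
ft_force: [-3.1, 6.6, 10.7]
finger_gap: 0.0
```

```bash
python3 trk.py t4; python3 - <<'E'
from h import *
# track needle's bright band (approx 12 mm below tip) rows 186-206 along images
y=np.array([.145,.989,0]);Z=np.array([0,0,1.]);O=np.array([.680,-.1178,.2525])+y*.0269;O[2]=.075
for n in ('t1','t2','t3','t4'):
    p=np.load(f'pics/{n}.npz')['p'].astype(float);w=np.clip(p[...,1]-p[...,2]-30,0,None)
    prof=w[184:205,360:375].sum(1);i=np.argmax(prof[5:])+5
    f=np.polyfit([-1,0,1],prof[i-1:i+2],2);v=184+i-f[1]/2/f[0];print(n,v.round(2),prof.round(0).astype(int))
for q in (.12,.1745,.2,.205,.21,.215): print(q,[proj('side',O+r*(np.sin(q-.15)*y+np.cos(q-.15)*Z)).round(2)[1] for r in (.16,.164,.168)])
E
```

```text
10.0333 [0.5951 0.0074 0.0707] [-3.1  6.6 10.7]
(array([371.31, 199.42]), array([366.69, 175.47]), 1362)
(array([367.19, 186.43]), array([366.59, 176.09]), 2107)
t1 190.15 [  0   0   0   0   7 165 242 200 145 123 121 151 204 164  63   9   0   0
   0   0   0]
t2 192.16 [  0 134 239 222 143 125 135 166 206 185 113  51   1   0   0   0   0   0
   0   0   0]
t3 190.95 [ 73 125 134 143 159 159 195 238 185  88  25   0   0   0   0   0   0   0
   0   0   0]
t4 190.43 [134 151 143 125 123 137 165 163 117  65  15   0   0   0   0   0   0   0
   0   0   0]
0.12 [np.float64(197.14), np.float64(195.59), np.float64(194.02)]
0.1745 [np.float64(193.65), np.float64(192.01), np.float64(190.36)]
0.2 [np.float64(192.1), np.float64(190.42), np.float64(188.73)]
0.205 [np.float64(191.8), np.float64(190.12), np.float64(188.42)]
0.21 [np.float64(191.51), np.float64(189.81), np.float64(188.11)]
0.215 [np.float64(191.21), np.float64(189.51), np.float64(187.8)]
```

```bash
cat > tilt.py <<'E'
from h import *
y=np.array([.145,.989,0]);k=manip.camera_params('side')
C0=np.array([.594,.003,0])-.08*y; O=np.array([C0[0],C0[1],.075])
vv,uu=np.mgrid[:420,:560]
ray=np.stack([uu,vv,np.ones_like(uu)],-1)@np.linalg.inv(k['mtx']).T
def ang(d):
    X=(ray*d[...,None]-k['t'])@k['R']
    r=X-O; x=np.array([.989,-.145,0]); b=r@y; c=r@x
    m=(d>0)&(np.hypot(b,c)<.030)&(abs(r[...,2])<.04)
    P=np.c_[b[m],c[m],np.ones(m.sum())];z=r[...,2][m]
    for _ in range(5):
        s,*_r=np.linalg.lstsq(P,z,rcond=None);e=z-P@s;g=abs(e)<max(2.5*np.std(e),.0005);P,z=P[g],z[g]
    return -np.arctan(s[0]),len(z),np.std(z-P@s),s[2]
if __name__=='__main__':
    a0=ang(np.load('pics/side.npz')['d']);print('rest',a0)
    D=[snap('side') for _ in range(5)]
    A=np.array([ang(d) for p,d in D]);print(A.round(4)); print('q',(A[:,0]-a0[0]).mean(),manip.sense()['time_s'],manip.sense()['position'])
    np.savez('pics/t5',p=D[0][0],d=D[0][1])
E
python3 tilt.py
```

```text
rest (np.float64(0.002119949893416965), 565, np.float64(0.001380424509968132), np.float64(0.012282122595193578))
[[1.971e-01 4.820e+02 1.100e-03 1.300e-02]
 [1.967e-01 4.890e+02 1.200e-03 1.290e-02]
 [2.040e-01 4.820e+02 1.100e-03 1.290e-02]
 [2.031e-01 4.800e+02 1.200e-03 1.280e-02]
 [1.998e-01 4.760e+02 1.100e-03 1.290e-02]]
q 0.1980031969289669 10.3333 [0.59509443 0.00741752 0.07072182]
```

>>> {"name": "servo_tool", "arguments": {"moves": [{"dx": 0, "dy": 0, "dz": 0.0003, "wx": 0, "wy": 0, "wz": 0, "grip": 0.0}, {"dx": 0, "dy": 0, "dz": 0.0001, "wx": 0, "wy": 0, "wz": 0, "grip": 0.0}, {"dx": 0, "dy": 0, "dz": 0, "wx": 0, "wy": 0, "wz": 0, "grip": 0.0}, {"dx": 0, "dy": 0, "dz": 0, "wx": 0, "wy": 0, "wz": 0, "grip": 0.0}]}}

```text
time_s: 10.67
position: [0.5951, 0.0074, 0.0703]
tcp_rot: [-0.0, 0.793, 0.61, 0.0]
ft_force: [-2.0, 7.0, 11.8]
finger_gap: -0.001
```

```bash
sed -i 's/range(5)\]/range(8)]/' tilt.py; python3 tilt.py; python3 - <<'E'
from h import *
for n in ('side','t5'):
    p=np.load(f'pics/{n}.npz')['p']
p=np.load('pics/t5.npz')['p'].astype(int);np.set_printoptions(linewidth=200);print((p[...,1]-p[...,2])[181:197,362:372])
E
```

```text
rest (np.float64(0.002119949893416965), 565, np.float64(0.001380424509968132), np.float64(0.012282122595193578))
[[2.042e-01 4.890e+02 1.300e-03 1.280e-02]
 [2.081e-01 4.780e+02 1.100e-03 1.280e-02]
 [2.089e-01 4.860e+02 1.200e-03 1.280e-02]
 [2.085e-01 4.750e+02 1.100e-03 1.280e-02]
 [2.079e-01 4.840e+02 1.100e-03 1.290e-02]
 [2.056e-01 4.800e+02 1.300e-03 1.280e-02]
 [2.097e-01 4.830e+02 1.200e-03 1.290e-02]
 [2.120e-01 4.820e+02 1.200e-03 1.280e-02]]
q 0.20599726591959233 11.0667 [0.59509584 0.00736176 0.07031396]
[[  0   3   6   5   6   9   7   3  -3  -3]
 [ -1   4   1   4   9  21  26  11   0  -4]
 [  1   0  -2   1  15  50  62  27   2  -3]
 [ -1   0  -2   0  22  70  84  39   4  -5]
 [  1  -1  -4   2  31  84  93  43   4  -4]
 [ -2  -1  -3   4  36  90  83  33   1  -4]
 [ -1   0  -2   6  43  91  72  24  -1  -6]
 [ -1  -1   1  16  59  96  61  14  -2  -5]
 [ -1   1   4  30  82 103  55   9  -4  -6]
 [ -1   1   3  35  93 107  54   7  -4  -6]
 [  1   0   4  28  85  98  49   6  -5  -6]
 [  0  -1   1  19  65  80  41   5  -4  -5]
 [  1  -2   0   9  40  56  31   3  -4  -5]
 [  1   0   2   4  19  31  16  -2  -6  -5]
 [  0   1   0   1   6  11   3  -5  -6  -6]
 [ -2  -1   2   1   0  -2  -4  -6  -6  -5]]
```

>>> {"name": "servo_tool", "arguments": {"moves": [{"dx": 0, "dy": 0, "dz": 0.0001, "wx": 0, "wy": 0, "wz": 0, "grip": 0.0}, {"dx": 0, "dy": 0, "dz": 0, "wx": 0, "wy": 0, "wz": 0, "grip": 0.0}, {"dx": 0, "dy": 0, "dz": 0, "wx": 0, "wy": 0, "wz": 0, "grip": 0.0}, {"dx": 0, "dy": 0, "dz": 0, "wx": 0, "wy": 0, "wz": 0, "grip": 0.0}, {"dx": 0, "dy": 0, "dz": 0, "wx": 0, "wy": 0, "wz": 0, "grip": 0.0}, {"dx": 0, "dy": 0, "dz": 0, "wx": 0, "wy": 0, "wz": 0, "grip": 0.0}, {"dx": 0, "dy": 0, "dz": 0, "wx": 0, "wy": 0, "wz": 0, "grip": 0.0}, {"dx": 0, "dy": 0, "dz": 0, "wx": 0, "wy": 0, "wz": 0, "grip": 0.0}]}}

```text
time_s: 11.73
position: [0.5951, 0.0074, 0.0702]
tcp_rot: [-0.0, 0.793, 0.61, 0.0]
ft_force: [-2.3, 7.1, 11.4]
finger_gap: -0.001
```

>>> {"name": "servo_tool", "arguments": {"moves": [{"dx": 0, "dy": 0, "dz": 0, "wx": 0, "wy": 0, "wz": 0, "grip": 0.0}, {"dx": 0, "dy": 0, "dz": 0, "wx": 0, "wy": 0, "wz": 0, "grip": 0.0}, {"dx": 0, "dy": 0, "dz": 0, "wx": 0, "wy": 0, "wz": 0, "grip": 0.0}, {"dx": 0, "dy": 0, "dz": 0, "wx": 0, "wy": 0, "wz": 0, "grip": 0.0}, {"dx": 0, "dy": 0, "dz": 0, "wx": 0, "wy": 0, "wz": 0, "grip": 0.0}, {"dx": 0, "dy": 0, "dz": 0, "wx": 0, "wy": 0, "wz": 0, "grip": 0.0}, {"dx": 0, "dy": 0, "dz": 0, "wx": 0, "wy": 0, "wz": 0, "grip": 0.0}, {"dx": 0, "dy": 0, "dz": 0, "wx": 0, "wy": 0, "wz": 0, "grip": 0.0}]}}

```text
time_s: 12.4
position: [0.5951, 0.0074, 0.0702]
tcp_rot: [-0.0, 0.793, 0.61, 0.0]
ft_force: [-2.3, 6.8, 11.8]
finger_gap: 0.002
```

>>> {"name": "servo_tool", "arguments": {"moves": [{"dx": 0, "dy": 0, "dz": 0, "wx": 0, "wy": 0, "wz": 0, "grip": 0.0}, {"dx": 0, "dy": 0, "dz": 0, "wx": 0, "wy": 0, "wz": 0, "grip": 0.0}, {"dx": 0, "dy": 0, "dz": 0, "wx": 0, "wy": 0, "wz": 0, "grip": 0.0}, {"dx": 0, "dy": 0, "dz": 0, "wx": 0, "wy": 0, "wz": 0, "grip": 0.0}, {"dx": 0, "dy": 0, "dz": 0, "wx": 0, "wy": 0, "wz": 0, "grip": 0.0}, {"dx": 0, "dy": 0, "dz": 0, "wx": 0, "wy": 0, "wz": 0, "grip": 0.0}, {"dx": 0, "dy": 0, "dz": 0, "wx": 0, "wy": 0, "wz": 0, "grip": 0.0}, {"dx": 0, "dy": 0, "dz": 0, "wx": 0, "wy": 0, "wz": 0, "grip": 0.0}]}}

```text
time_s: 13.07
position: [0.5951, 0.0074, 0.0703]
tcp_rot: [-0.0, 0.793, 0.61, 0.0]
ft_force: [-1.8, 6.3, 11.2]
finger_gap: 0.0
```

>>> {"name": "servo_tool", "arguments": {"moves": [{"dx": 0, "dy": 0, "dz": 0, "wx": 0, "wy": 0, "wz": 0, "grip": 0.0}, {"dx": 0, "dy": 0, "dz": 0, "wx": 0, "wy": 0, "wz": 0, "grip": 0.0}, {"dx": 0, "dy": 0, "dz": 0, "wx": 0, "wy": 0, "wz": 0, "grip": 0.0}, {"dx": 0, "dy": 0, "dz": -0.0003, "wx": 0, "wy": 0, "wz": 0, "grip": 0.0}, {"dx": 0, "dy": 0, "dz": -0.0006, "wx": 0, "wy": 0, "wz": 0, "grip": 0.0}, {"dx": 0, "dy": 0, "dz": -0.0006, "wx": 0, "wy": 0, "wz": 0, "grip": 0.0}, {"dx": 0, "dy": 0, "dz": -0.0006, "wx": 0, "wy": 0, "wz": 0, "grip": 0.0}, {"dx": 0, "dy": 0, "dz": -0.0006, "wx": 0, "wy": 0, "wz": 0, "grip": 0.0}]}}

```text
time_s: 13.73
position: [0.5951, 0.0074, 0.0729]
tcp_rot: [-0.0, 0.793, 0.61, 0.0]
ft_force: [-2.6, 7.0, 10.1]
finger_gap: 0.002
```

>>> {"name": "servo_tool", "arguments": {"moves": [{"dx": 0, "dy": 0, "dz": -0.0006, "wx": 0, "wy": 0, "wz": 0, "grip": 0.0}, {"dx": 0, "dy": 0, "dz": -0.0006, "wx": 0, "wy": 0, "wz": 0, "grip": 0.0}, {"dx": 0, "dy": 0, "dz": -0.0006, "wx": 0, "wy": 0, "wz": 0, "grip": 0.0}, {"dx": 0, "dy": 0, "dz": -0.0006, "wx": 0, "wy": 0, "wz": 0, "grip": 0.0}, {"dx": 0, "dy": 0, "dz": -0.0006, "wx": 0, "wy": 0, "wz": 0, "grip": 0.0}, {"dx": 0, "dy": 0, "dz": -0.0006, "wx": 0, "wy": 0, "wz": 0, "grip": 0.0}, {"dx": 0, "dy": 0, "dz": -0.0006, "wx": 0, "wy": 0, "wz": 0, "grip": 0.0}, {"dx": 0, "dy": 0, "dz": -0.0006, "wx": 0, "wy": 0, "wz": 0, "grip": 0.0}]}}

```text
time_s: 14.4
position: [0.5951, 0.0074, 0.0776]
tcp_rot: [-0.0, 0.793, 0.61, 0.0]
ft_force: [-0.5, 5.8, 8.8]
finger_gap: -0.001
```

>>> {"name": "servo_tool", "arguments": {"moves": [{"dx": 0, "dy": 0, "dz": -0.0006, "wx": 0, "wy": 0, "wz": 0, "grip": 0.0}, {"dx": 0, "dy": 0, "dz": -0.0006, "wx": 0, "wy": 0, "wz": 0, "grip": 0.0}, {"dx": 0, "dy": 0, "dz": -0.0006, "wx": 0, "wy": 0, "wz": 0, "grip": 0.0}, {"dx": 0, "dy": 0, "dz": -0.0006, "wx": 0, "wy": 0, "wz": 0, "grip": 0.0}, {"dx": 0, "dy": 0, "dz": -0.0006, "wx": 0, "wy": 0, "wz": 0, "grip": 0.0}, {"dx": 0, "dy": 0, "dz": -0.0006, "wx": 0, "wy": 0, "wz": 0, "grip": 0.0}, {"dx": 0, "dy": 0, "dz": -0.0006, "wx": 0, "wy": 0, "wz": 0, "grip": 0.0}, {"dx": 0, "dy": 0, "dz": -0.0006, "wx": 0, "wy": 0, "wz": 0, "grip": 0.0}]}}

```text
time_s: 15.07
position: [0.595, 0.0073, 0.0823]
tcp_rot: [-0.0, 0.793, 0.61, 0.0]
ft_force: [-1.5, 5.0, 6.4]
finger_gap: -0.0
```

>>> {"name": "servo_tool", "arguments": {"moves": [{"dx": 0, "dy": 0, "dz": -0.0006, "wx": 0, "wy": 0, "wz": 0, "grip": 0.0}, {"dx": 0, "dy": 0, "dz": -0.0006, "wx": 0, "wy": 0, "wz": 0, "grip": 0.0}, {"dx": 0, "dy": 0, "dz": -0.0006, "wx": 0, "wy": 0, "wz": 0, "grip": 0.0}, {"dx": 0, "dy": 0, "dz": -0.0006, "wx": 0, "wy": 0, "wz": 0, "grip": 0.0}, {"dx": 0, "dy": 0, "dz": -0.0006, "wx": 0, "wy": 0, "wz": 0, "grip": 0.0}, {"dx": 0, "dy": 0, "dz": -0.0006, "wx": 0, "wy": 0, "wz": 0, "grip": 0.0}, {"dx": 0, "dy": 0, "dz": -0.0006, "wx": 0, "wy": 0, "wz": 0, "grip": 0.0}, {"dx": 0, "dy": 0, "dz": -0.0006, "wx": 0, "wy": 0, "wz": 0, "grip": 0.0}]}}

```text
time_s: 15.73
position: [0.5949, 0.0069, 0.0869]
tcp_rot: [0.0, 0.793, 0.61, -0.0]
ft_force: [-1.3, 0.7, 4.1]
finger_gap: 0.001
```

Contact is nearly released. I'll lift slowly at first, then move away and check the needle.

>>> {"name": "servo_tool", "arguments": {"moves": [{"dx": 0, "dy": 0, "dz": -0.0004, "wx": 0, "wy": 0, "wz": 0, "grip": 0.0}, {"dx": 0, "dy": 0, "dz": -0.0004, "wx": 0, "wy": 0, "wz": 0, "grip": 0.0}, {"dx": 0, "dy": 0, "dz": -0.0004, "wx": 0, "wy": 0, "wz": 0, "grip": 0.0}, {"dx": 0, "dy": 0, "dz": -0.0005, "wx": 0, "wy": 0, "wz": 0, "grip": 0.0}, {"dx": 0, "dy": 0, "dz": -0.0005, "wx": 0, "wy": 0, "wz": 0, "grip": 0.0}, {"dx": 0, "dy": 0, "dz": -0.001, "wx": 0, "wy": 0, "wz": 0, "grip": 0.0}, {"dx": 0, "dy": 0, "dz": -0.003, "wx": 0, "wy": 0, "wz": 0, "grip": 0.0}, {"dx": 0, "dy": 0, "dz": -0.006, "wx": 0, "wy": 0, "wz": 0, "grip": 0.0}]}}

```text
time_s: 16.4
position: [0.5945, 0.0069, 0.0989]
tcp_rot: [-0.0, 0.793, 0.61, -0.0]
ft_force: [0.4, 0.3, 0.5]
finger_gap: 0.002
```

>>> {"name": "servo_tool", "arguments": {"moves": [{"dx": 0, "dy": 0, "dz": -0.012, "wx": 0, "wy": 0, "wz": 0, "grip": 0.0}, {"dx": 0, "dy": 0, "dz": -0.02, "wx": 0, "wy": 0, "wz": 0, "grip": 0.0}, {"dx": 0, "dy": 0, "dz": -0.025, "wx": 0, "wy": 0, "wz": 0, "grip": 0.0}, {"dx": 0, "dy": 0, "dz": -0.025, "wx": 0, "wy": 0, "wz": 0, "grip": 0.0}, {"dx": 0, "dy": 0, "dz": -0.025, "wx": 0, "wy": 0, "wz": 0, "grip": 0.0}, {"dx": 0, "dy": 0, "dz": -0.02, "wx": 0, "wy": 0, "wz": 0, "grip": 0.0}, {"dx": 0, "dy": 0, "dz": -0.01, "wx": 0, "wy": 0, "wz": 0, "grip": 0.0}, {"dx": 0, "dy": 0, "dz": 0, "wx": 0, "wy": 0, "wz": 0, "grip": 0.0}]}}

```text
time_s: 17.07
position: [0.5962, 0.0069, 0.2392]
tcp_rot: [0.001, 0.793, 0.61, 0.002]
ft_force: [-0.5, 0.3, 0.2]
finger_gap: 0.0
```

```bash
python3 trk.py t6; python3 tilt.py | tail -1
```

```text
17.0667 [0.5962 0.0069 0.2392] [-0.5  0.3  0.2]
(array([371.31, 199.42]), array([366.69, 175.47]), 1362)
(array([371.28, 197.96]), array([366.61, 175.93]), 1575)
q -0.0035965179339355565 17.5167 [0.59461236 0.00689472 0.23536806]
```

View pics/t6.png

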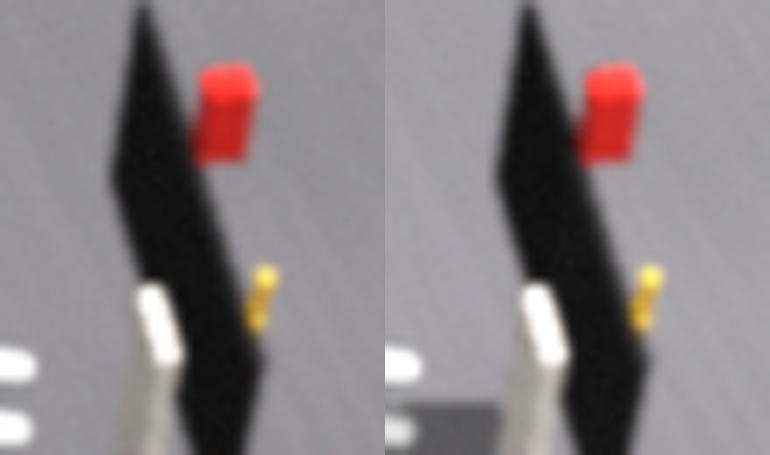

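The needle is back at its rest place, px (373,198), exactly as in the first picture. The index hasn't moved and the hand is well clear, so I'm handing in.

```bash
python3 -c "
from cell import manip; print(manip.job_done())"
```

```text
the job is handed in; nothing more can be done
None
```

I pressed the blue pad down slowly with the shut fingertip to the red index and held it there. Then I eased it back up under the finger at about 7 mm/s and lifted the hand clear. The job was handed in at about 17.5 s.

- **Index position:** I put the index at about 0.210 rad. The wrist picture gave 0.2105, and readings from the side picture ran from 0.207 to 0.218.
- **Tilt at the hold:** The mirror plane's tilt in the side depth image read about 0.206 rad just before a last 0.1 mm of travel. Finger height put it a little higher, at roughly 0.21 rad. By that point the tab partly hid the needle tip in the side view, so I couldn't confirm the last few milliradians directly.
- **Hold:** The finger stayed within about 0.1 mm for about 2.6 s, under about 11 N of downward load.
- **Return:** Contact force fell smoothly from 11 N to 4 N, then to zero at the rest height. The final side picture shows the needle at its starting pixel position and the index unmoved. Depth tilt read -0.004 rad, which is zero within noise.
- **Force readings:** There was a sideways force of about 7 N from friction on the pad during the press. Total force stayed well under the limits.
- **Not re-checked:** The planned paths kept the hand clear of the mirror, the needle and the loose things. I took no final picture of the whole bench to confirm that the loose things had not moved.

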